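# Post the soap box through the cupboard flap

### The job

Put the steel soap box away in the little cupboard: using the scraper as a pusher, push it in through the swing flap until you feel it come up against the sprung buffer at the back, and press it there firmly but gently for a moment, without ramming it. Then draw the scraper out so the flap falls shut behind the box, and lay the scraper flat on the ledge outside, clear of the cupboard. Leave the bucket lid and the clothespins alone.

Things in the scene. Friction and masses are not known exactly. Their poses are not given: they have to be found in the camera images.
- cupboard: Fixed white plastic cupboard on the ledge, 206 wide, 240 deep, 166 mm high, clear roof pane. Origin: ledge level, outer face of its front, mid gate. x points in (the way to push), y left along x, z up. Gate 76 wide, 62 mm high. Inside, the ledge is the floor; two guides 40 mm high, 76 mm apart. Outside, flared cheeks 36 mm high reach 36 mm out and open from 76 to about 115 mm
- buffer_nearest (a point): Nearest place where the buffer's untouched face can be: mid channel, 130 mm behind the cupboard's front, 21 mm above the ledge; axes as the cupboard's. The sprung rubber buffer (56 mm wide, 6 to 36 mm above the ledge) sits on an adjustable stop: its face stands 0 to 55 mm (unmeasured, find by feel) farther in (+x) than this point
- buffer_press (a point): Same point as buffer_nearest. How the buffer behaves: it gives 1 mm per 3 N, up to 8 mm. The box is bedded by a steady press of 6 to 13 N on the buffer for half a second, besides up to 3 N that the box's friction takes; over 16 N is ramming. When let go, the buffer pushes the box back a few mm, which is right
- flap (a joint): Swing angle of the white plastic flap in the gate, 70 wide, 51 high, 4 mm thick, hinged along its top edge 56 mm above the ledge, 6 mm behind the front. 0 = hanging shut; grows as it swings inward (only inward) to 1.45. Its weight and a weak spring shut it (1 to 3 N at its lower edge); it rests on what passes and drags a little on a scraper drawn out
- soapbox: Loose lidded stainless-steel soap box on the ledge before the gate, its nearest face 45 to 85 mm from the gate; 70 mm long (x), 62 mm wide (y), 34 mm high, sides upright to 26 mm, 0.15 to 0.3 kg. Origin: centre of its underside; x points roughly at the cupboard
- scraper: Loose hard silicone scraper on the ledge, 250 mm long in x, 0.12 kg. Origin: centre of its underside at mid length. A straight spine 20 wide, 24 mm high runs its whole length (x -125 to 125 mm); from x = 10 to 125 mm it has a flat blade 54 wide, 12 mm thick at the bottom. The square end at +x is the pushing face
- scraper_grip (a point): Point on the scraper to grip across the 20 mm wide handle: 80 mm behind the origin (x = -80 mm), 12 mm above the underside; the handle reaches from 45 mm behind it to 90 mm ahead of it. Axes as the scraper's
- scraper_tip (a point): Middle of the scraper's pushing face: x = 125 mm, 6 mm above the underside. Axes as the scraper's
- bucket_lid: Bystander: round orange bucket lid lying flat, 170 mm across, 24 mm high. Origin: centre of its underside
- pin0: Bystander: pale wooden clothespin lying flat, 77 mm long (x), 16 mm wide, 10 mm high. Origin: centre of its underside
- pin1: Bystander: clothespin like pin0
- pin2: Bystander: clothespin like pin0
Not all that is in view belongs to the job. Several things have the shape of the soapbox; the one meant has the colours described above.

How it is judged:
By the outcome, as a careful person would: the job done as asked, in the order asked, and still so for the second after the job is handed in, with the robot touching nothing.
It also fails if it takes over 58 s, if anything falls off the work surface, if the arm or the gripper's body presses on something with over 40 N, if the wrist force passes 120 N, or if a joint passes its speed limit or range.

### The arm

A 6-joint arm with a two-finger parallel gripper is mounted at the origin on the work surface. World frame = base frame: x ahead of the robot, y to its left, z up, the work surface at z = 0. Lengths are in m, angles in rad, forces in N, time in s.
With the tool pointing down it reaches from about 0.35 to 0.775 m from the base axis. Payload 5.5 kg.
Tool frame: the origin (TCP) lies midway between the tips of the shut fingers; the grasp point (between the pads) lies 19 mm behind it; z points along the fingers, y is the line along which they close (so a half turn about z gives the same grasp; the last joint's range is limited). The gripper opens to 85 mm and grips with 20 to 120 N. Pads are 22 mm wide; open, the fingers measure 114 mm over their backs; the gripper's body (76 mm by 85 mm) begins 54 mm behind the grasp point. The pads swing forward as they close: fully open they stand 13 mm farther back than shut.
Start: joints at [-1.39, 0.313, 0.046, 1.304, 0, 1.431], TCP at [0.181, -0.546, 0.231] pointing down, gripper open.
Joint ranges: [-2.76, 2.76], [-0.86, 1.69], [-1.03, 1.26], [-2.2, 2.34], [-1.47, 1.5], [-3.14, 3.14]. Speed limits (rad/s): [2.57, 2.57, 3.14, 3.14, 3.14, 3.14].

### API

Orientations are given as a unit quaternion [w, x, y, z].
In Python, from workcell import telemetry, imaging, env gives the robot as it stands. The module is installed in compiled form; this text tells all that it offers.
- The arm moves only by the tool step_arm, never from a script. Its argument "moves" is a list of rows, each a list of 3 entries, a list of its own where there are three numbers: the shift along the tool's x, y, z in mm, then the turn, a rotation vector about the tool's x, y, z in rad, then the finger opening in mm, from 0 to 85.4. A call has 1 to 8 rows; each row is the pose to reach, as a shift and turn from the pose commanded when the call began, along the tool's axes at that moment; what a row does not reach only later rows make up. A row lasts 1/12 s, in which the tool goes at most 41.7 mm and 7.16 degrees, less where a joint would pass 70% of its speed; a pose out of reach is approached as far as the arm can. A call with a gripper value outside its range is refused whole. The fingers move at their own pace and stop on an object; "grip_force" is the grip in N (left out, the last holds). Time passes only in rows, so rows that repeat a pose let the fingers close. It gives the time, the measured TCP pose, the force, the opening and the grip force at its end, in the units of the state.
- telemetry.get_state(): the state, without advancing time (a new reading comes with each control period).
- imaging.read_camera(name): name is "scene" or "top"; returns the picture (480x640x3 uint8, red, green, blue); there is no depth.
- imaging.camera_params(name): a dict with "camera_matrix" (3x3 intrinsics, pixels), "pose" (4x4, takes a point from camera to world coordinates). Camera axes: x right, y up, looking along -z (the intrinsics and any distortion apply to the point x, -y, -z); pixel columns grow to the right and rows downward; lengths in m; the calibration is good to about 2 mm. A picture is of the moment at which its call begins. camera_params takes no time and is no camera call.
- env.hand_in(): hands the job in; it is judged then, once.
The state is a dict: "clock": time; "joint_pos": joint angles; "qvel": joint speeds; "tau": joint torques, N m; "tcp_pos": TCP position; "orientation": TCP orientation; "wrist_force": force on the tool from outside, world axes, zero at the start; "ft_torque": the same for the moment, N m; "finger_gap": finger opening in m; "grip_force": force on a finger pad.
Only numpy, scipy, OpenCV 4.12 (cv2) and the standard library are available. Lean on these libraries where they do the work, as an engineer would, in place of code of your own. Each camera call takes 0.05 s, during which the arm holds its last target. There are 200 camera calls.

## Working session

There is one attempt and no reset: what is moved stays moved. The work goes in short steps, Python scripts to look and compute and a tool call to move; the robot and the scene stay as the last step left them, time stands still between calls to the robot, and variables do not carry over. Pictures are saved under pics/ and viewed, at most 10 in all, crops included, and the job is handed in when it is done.

Besides the shell and the picture viewer there is one more tool, called after "Request:" by a JSON object that holds its "op" and its "data", one argument or row to a line. step_arm: Moves the arm, as the interface text tells. Its arguments: {"type":"object","properties":{"moves":{"type":"array"},"grip_force":{"type":"number"}},"required":["moves"]}

```bash
mkdir -p pics
python3 - <<'E'
from workcell import telemetry, imaging, env
import cv2,numpy as np
for n in ("scene","top"):
    cv2.imwrite(f"pics/{n}0.png",imaging.read_camera(n)[:,:,::-1])
    p=imaging.camera_params(n);print(n,{k:np.round(v,4).tolist() if not isinstance(v,str) else v for k,v in p.items()})
print(telemetry.get_state())
E
```

```text
scene {'camera_matrix': [[458.5542, 0.0, 318.5655], [0.0, 458.5542, 242.6747], [0.0, 0.0, 1.0]], 'pose': [[0.7534, -0.4099, 0.5141, 1.0277], [0.6575, 0.4772, -0.5831, -0.6074], [-0.0063, 0.7773, 0.629, 0.6553], [0.0, 0.0, 0.0, 1.0]]}
top {'camera_matrix': [[516.4171, 0.0, 318.3548], [0.0, 516.4171, 232.9982], [0.0, 0.0, 1.0]], 'pose': [[-0.0225, 0.9916, -0.1271, 0.3959], [-0.9997, -0.021, 0.013, -0.0583], [0.0102, 0.1274, 0.9918, 1.2319], [0.0, 0.0, 0.0, 1.0]]}
{'clock': 0.1, 'joint_pos': array([-1.38962678e+00,  3.13952414e-01,  4.50992925e-02,  1.30361670e+00,
        1.71793292e-05,  1.43118145e+00]), 'qvel': array([-0.00019505, -0.00230222,  0.00151199, -0.00026051,  0.00077927,
        0.00087523]), 'tau': array([ 2.41704096e-03, -4.81726778e+01,  2.99242920e+01,  1.27782114e-02,
       -1.29109180e-04,  5.52516806e-07]), 'tcp_pos': array([ 0.18120815, -0.54521707,  0.23048537]), 'orientation': array([-8.36747070e-04,  9.87164376e-01,  1.59705338e-01, -8.79636027e-06]), 'wrist_force': array([-0.12201449, -0.20779267, -0.0025466 ]), 'ft_torque': array([-0.01989609, -0.00170538, -0.00543853]), 'grip_force': 0.0, 'finger_gap': 0.08538066088458467}
```

View pics/scene0.png

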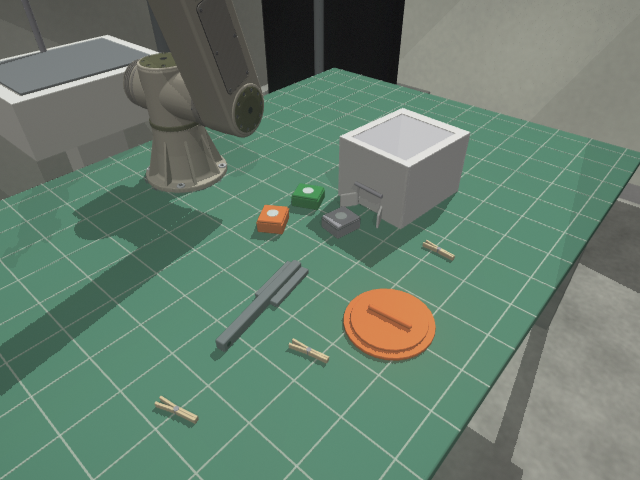

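View pics/top0.png

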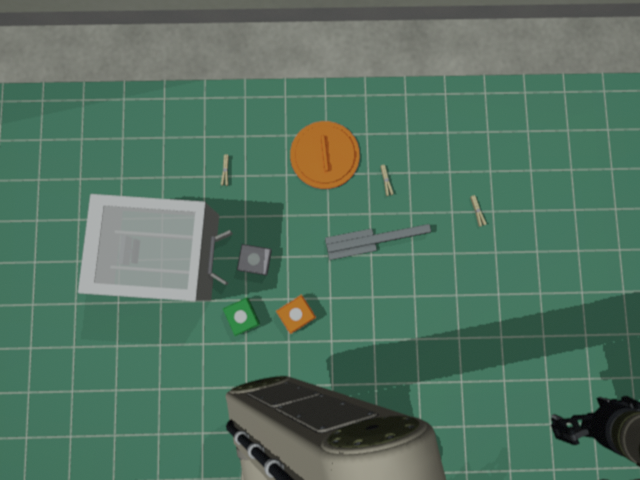

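The steel box is grey, at top (254,260). The scraper's blade end is at about (327,246) and its handle end at (430,229). The cupboard gate is near (212,258), facing right in the image. I'll enlarge it for exact pixels.

Run:
```python
import cv2
im=cv2.imread("pics/top0.png")[180:310,70:270]
cv2.imwrite("pics/c1.png",cv2.resize(im,None,fx=4,fy=4,interpolation=cv2.INTER_CUBIC))
im=cv2.imread("pics/top0.png")[210:285,230:440]
im2=cv2.imread("pics/scene0.png")[170:320,210:410]
cv2.imwrite("pics/c2.png",cv2.resize(im,None,fx=3.8,fy=3.8,interpolation=cv2.INTER_CUBIC))
cv2.imwrite("pics/c3.png",cv2.resize(im2,None,fx=4,fy=4,interpolation=cv2.INTER_CUBIC))
```

```text
(no output)
```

View pics/c1.png

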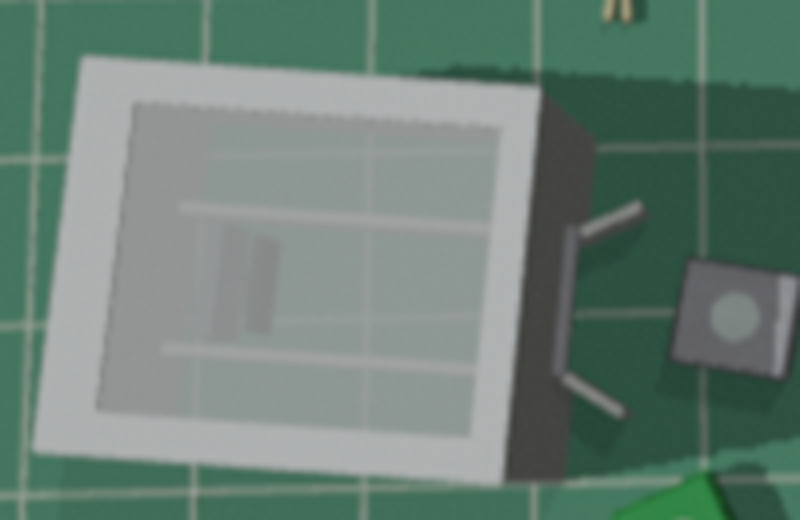

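View pics/c2.png

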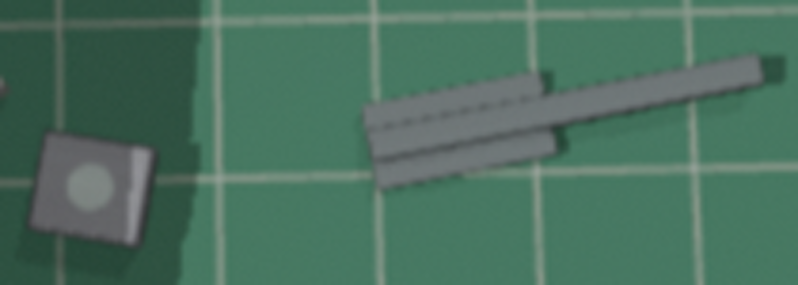

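View pics/c3.png

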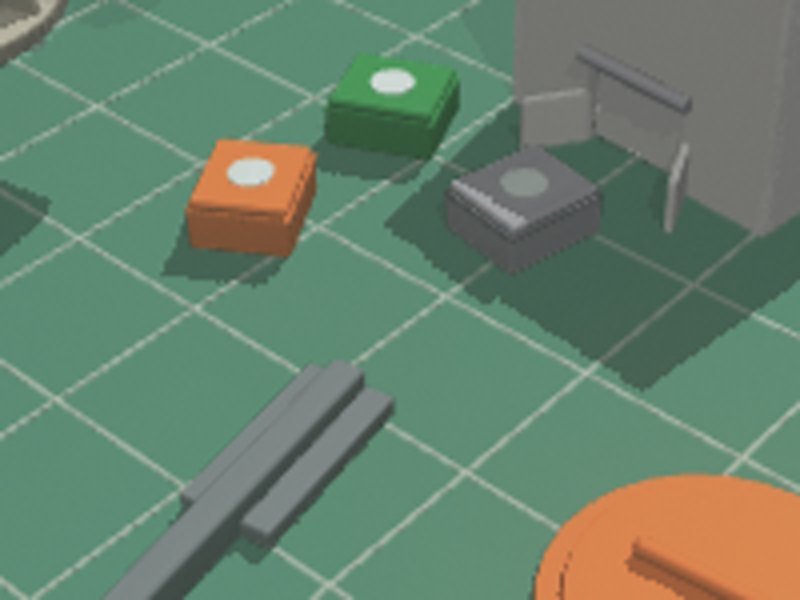

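```bash
cat > h.py <<'E'
import numpy as np
from workcell import telemetry, imaging
def ray(name,px,z):
    p=imaging.camera_params(name);K=np.array(p["camera_matrix"]);T=np.array(p["pose"])
    d=np.linalg.inv(K)@np.array([px[0],px[1],1.]);d=T[:3,:3]@(d*[1,-1,-1]);o=T[:3,3]
    return (o+d*(z-o[2])/d[2])[:2]
def crop(px,off,s): return [(px[i]+.5)/s-.5+off[i] for i in (0,1)]
def deg(v): return np.degrees(np.arctan2(v[1],v[0]))
E
python3 - <<'E'
from h import *
np.set_printoptions(precision=4,suppress=True)
c1=lambda u,v,z:ray("top",crop((u,v),(70,180),4),z)
c2=lambda u,v,z:ray("top",crop((u,v),(230,210),3.8),z)
c3=lambda u,v,z:ray("scene",crop((u,v),(210,170),4),z)
C=[c1(u,v,.166) for u,v in((82,56),(541,88),(503,485),(33,452))]
print("cup",np.array(C)); 
for i in range(4):
    v=C[i]-C[(i+1)%4];print(np.linalg.norm(v),deg(v))
print("front mid",(C[1]+C[2])/2)
c=[c1(581,233,.036),c1(643,205,.036),c1(563,377,.036),c1(625,413,.036)]
print("cheeks",np.array(c), "mid inner",(c[0]+c[2])/2,"mid outer",(c[1]+c[3])/2)
g=[c1(493,229,.04),c1(180,207,.04),c1(475,370,.04),c1(163,348,.04)]
print("guide dirs",deg(g[1]-g[0]),deg(g[3]-g[2]),"mids",(g[0]+g[2])/2,(g[1]+g[3])/2)
print("flap edge?",c1(573,226,.06),c1(558,376,.06))
print("buffer",c1(265,237,.036),c1(262,333,.036),c1(278,240,.036),c1(272,335,.036))
b=[c2(47,130,.03),c2(155,148,.03),c2(140,246,.03),c2(30,228,.03)]
print("box corners",np.array(b),np.mean(b,0),"disc",c2(90,187,.034),"scene disc",c3(524,183,.034))
for i in range(4):
    v=b[i]-b[(i+1)%4];print(np.linalg.norm(v),deg(v))
e=c2(761,69,.024);t=c2(373,146,.024)
print("scraper end",e,"tip",t,np.linalg.norm(t-e),deg(t-e),"mid",(e+t)/2)
print("blade tip mid",(c2(363,105,.012)+c2(379,189,.012))/2)
print("scene spine tip", c3(348,368,.024))
print("pins/lid",ray("top",(387,180),.01),ray("top",(225,170),.01),ray("top",(478,211),.01),ray("top",(325,155),.024))
E
```

```text
cup [[0.6257 0.4032]
 [0.6037 0.1636]
 [0.3982 0.1819]
 [0.4203 0.4212]]
0.24056968357346228 84.76848326764632
0.20637677143789726 -5.068888856017867
0.24034060908203644 -95.27466155894768
0.20619656935912997 174.9949254361339
front mid [0.5009 0.1728]
cheeks [[0.5428 0.167 ]
 [0.5585 0.131 ]
 [0.4594 0.1771]
 [0.438  0.1415]] mid inner [0.5011 0.1721] mid outer [0.4982 0.1362]
guide dirs 84.7302033869526 84.71230559331713 mids [0.5051 0.222 ] [0.5217 0.402 ]
flap edge? [0.544  0.1671] [0.4588 0.1752]
buffer [0.5444 0.3501] [0.4886 0.3506] [0.5425 0.3426] [0.4873 0.3448]
box corners [[0.5282 0.1049]
 [0.5156 0.0387]
 [0.4557 0.0485]
 [0.4682 0.1155]] [0.4919 0.0769] disc [0.4922 0.0782] scene disc [0.4925 0.0778]
0.06739680310910272 79.27374652605438
0.06069764962350898 -9.283760986090181
0.06816688649370047 -100.52678635481551
0.06092044679249095 169.98695398029705
scraper end [ 0.5576 -0.3384] tip [ 0.5146 -0.0955] 0.2466217004840092 100.03176796246836 mid [ 0.5361 -0.217 ]
blade tip mid [ 0.5152 -0.0946]
scene spine tip [ 0.5184 -0.0993]
pins/lid [ 0.6783 -0.2434] [0.7109 0.148 ] [ 0.5977 -0.4597] [ 0.7395 -0.0944]
```

```bash
cat >> h.py <<'E'
from scipy.spatial.transform import Rotation as R
O=np.array([.5009,.1725]);A=np.radians(84.85);U=np.array([np.cos(A),np.sin(A)]);L=np.array([-U[1],U[0]])
def go(xy,z,yaw):
    s=telemetry.get_state();q=s["orientation"];r=R.from_quat([q[1],q[2],q[3],q[0]])
    y=np.radians(yaw);c,n=np.cos(y),np.sin(y)
    t=R.from_matrix([[c,n,0],[n,-c,0],[0,0,-1]])
    print("shift mm",np.round(r.inv().apply(np.r_[xy,z]-s["tcp_pos"])*1e3,1),"rot",np.round((r.inv()*t).as_rotvec(),3),"tcp",s["tcp_pos"].round(4),"F",s["wrist_force"].round(1),"gap",s["finger_gap"])
E
python3 - <<'E'
from h import *
go((.5501,-.2953),.10,99.87)
E
```

```text
shift mm [ 428.8 -120.6  130.8] rot [-1.000e-03 -1.000e-03 -1.422e+00] tcp [ 0.1812 -0.5452  0.2305] F [-0.1 -0.2 -0. ] gap 0.08538066088458467
```

Request:
{"op": "step_arm", "data": {
  "moves": [
    [[429,-121,100],[0,0,-1.422],60],
    [[429,-121,100],[0,0,-1.422],60],
    [[429,-121,100],[0,0,-1.422],60],
    [[429,-121,100],[0,0,-1.422],60],
    [[429,-121,100],[0,0,-1.422],60],
    [[429,-121,100],[0,0,-1.422],60],
    [[429,-121,100],[0,0,-1.422],60],
    [[429,-121,100],[0,0,-1.422],60]
  ]
}}

```text
clock: 0.77
tcp_pos: [0.4517, -0.3616, 0.1576]
orientation: [-0.0, 0.788, 0.616, -0.0]
wrist_force: [1.0, -1.1, 0.9]
finger_gap: 0.0599
grip_force: 0.0
```

Run:
```python
from h import *
go((.5501,-.2953),.06,99.87)
```

```text
shift mm [88.1 79.5 97.6] rot [-0.    -0.    -0.416] tcp [ 0.4517 -0.3616  0.1576] F [ 1.  -1.1  0.9] gap 0.0598552407467415
```

Request:
{"op": "step_arm", "data": {
  "moves": [
    [[88,79,97],[0,0,-0.416],60],
    [[88,79,97],[0,0,-0.416],60],
    [[88,79,97],[0,0,-0.416],60],
    [[88,79,97],[0,0,-0.416],60],
    [[88,79,97],[0,0,-0.416],60],
    [[88,79,97],[0,0,-0.416],60],
    [[88,79,97],[0,0,-0.416],60]
  ]
}}

```text
clock: 1.35
tcp_pos: [0.5485, -0.2977, 0.0613]
orientation: [-0.0, 0.646, 0.763, -0.0]
wrist_force: [0.6, 0.3, 0.2]
finger_gap: 0.0603
grip_force: 0.0
```

Run:
```python
from h import *
go((.5501,-.2953),.005,99.87)
import cv2
cv2.imwrite("pics/t1.png",cv2.resize(imaging.read_camera("scene")[230:380,180:340,::-1],None,fx=4,fy=4,interpolation=cv2.INTER_CUBIC))
```

```text
shift mm [ 2.1  2.  56.3] rot [-0.001 -0.    -0.007] tcp [ 0.5485 -0.2977  0.0613] F [0.6 0.3 0.2] gap 0.06031016567795442
```

View pics/t1.png

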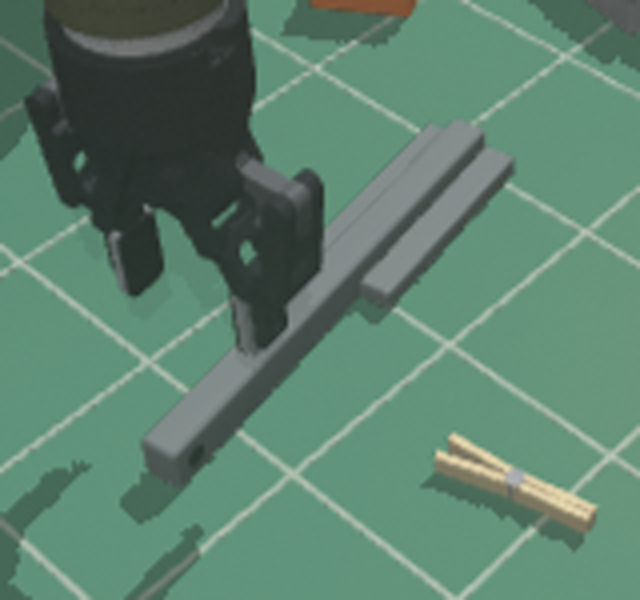

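The open fingers straddle the handle, with the near finger around (260,330) and the handle end around (165,455). Next I descend and grip.

Request:
{"op": "step_arm", "data": {
  "moves": [
    [[2,2,30],[0,0,-0.007],60],
    [[2,2,55],[0,0,-0.007],60],
    [[2,2,56],[0,0,-0.007],40],
    [[2,2,56],[0,0,-0.007],10],
    [[2,2,56],[0,0,-0.007],10],
    [[2,2,56],[0,0,-0.007],10],
    [[2,2,56],[0,0,-0.007],10],
    [[2,2,56],[0,0,-0.007],10]
  ],
  "grip_force": 80
}}

```text
clock: 2.07
tcp_pos: [0.5516, -0.2966, 0.0078]
orientation: [0.002, 0.644, 0.765, -0.0]
wrist_force: [-1.1, -0.5, 6.4]
finger_gap: 0.0179
grip_force: 81.0
```

Run:
```python
from h import *
go(O-.365*U,.009,84.85); print(telemetry.get_state()["grip_force"])
```

```text
shift mm [118.3 -64.1  -1.8] rot [0.003 0.003 0.262] tcp [ 0.5516 -0.2966  0.0078] F [-1.1 -0.5  6.4] gap 0.01793922481860512
80.99831342697144
```

Request:
{"op": "step_arm", "data": {
  "moves": [
    [[0,0,-6],[0,0,0],10],
    [[0,0,-6],[0,0,0],10],
    [[40,-22,-6],[0,0,0.1],10],
    [[80,-43,-6],[0,0,0.18],10],
    [[118,-64,-6],[0,0,0.262],10],
    [[118,-64,-6],[0,0,0.262],10],
    [[118,-64,-6],[0,0,0.262],10]
  ]
}}

```text
clock: 2.65
tcp_pos: [0.4634, -0.1862, 0.0107]
orientation: [-0.003, 0.737, 0.676, -0.001]
wrist_force: [0.7, -0.2, -1.4]
finger_gap: 0.018
grip_force: 80.0
```

Run:
```python
from h import *
go(O-.355*U,.009,84.85); print(telemetry.get_state()["grip_force"])
import cv2
cv2.imwrite("pics/t2.png",cv2.resize(imaging.read_camera("top")[170:330,190:390,::-1],None,fx=4,fy=4,interpolation=cv2.INTER_CUBIC))
cv2.imwrite("pics/s2.png",imaging.read_camera("scene")[:,:,::-1])
```

```text
shift mm [5.6 5.2 1.7] rot [-0.005 -0.002  0.003] tcp [ 0.4634 -0.1862  0.0107] F [ 0.7 -0.2 -1.4] gap 0.01803761809586523
80.00688672065735
```

View pics/t2.png

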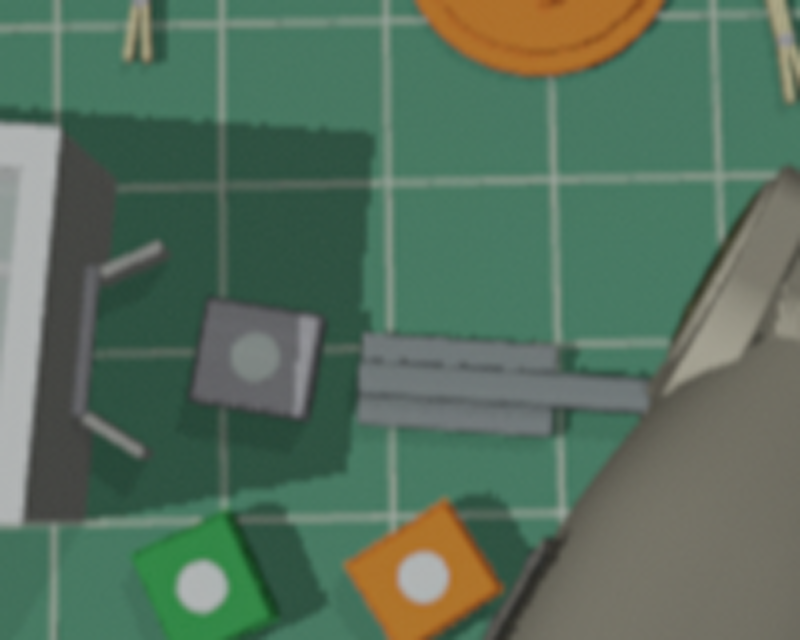

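The scraper tip is at crop (361,378), about 10 mm short of the box (rear edge near x 318). The direction can be read from the spine at (648,394).

Run:
```python
from h import *
c=lambda u,v,z:ray("top",crop((u,v),(190,170),4),z)
cf=lambda p:np.round([(p-O)@U*1e3,(p-O)@L*1e3],1)
t=(c(363,332,.015)+c(358,424,.015))/2; s=c(361,378,.027); h=c(648,394,.027)
print(cf(t),cf(s),deg(s-h),deg(c(363,332,.015)-c(358,424,.015)))
p=telemetry.get_state()["tcp_pos"][:2];print("tcp",cf(p)); print("box disc",cf(c(255,356,.034)))
print("cheek inner",cf(c(103,274,.036)),cf(c(83,414,.036)))
```

```text
[-155.5    7. ] [-156.6    7.8] 85.55689686082464 -3.8530425497536642
tcp [-3.643e+02  2.000e-01]
box disc [-94.7  -0.3]
cheek inner [ -2.9 -41.8] [ 1.1 40. ]
```

Request:
{"op": "step_arm", "data": {
  "moves": [
    [[6,0,1],[0,0,0.014],10],
    [[14,0,1],[0,0,0.014],10],
    [[22,0,1],[0,0,0.014],10],
    [[30,0,1],[0,0,0.014],10],
    [[36,0,1],[0,0,0.014],10],
    [[42,0,1],[0,0,0.014],10],
    [[48,0,1],[0,0,0.014],10],
    [[48,0,1],[0,0,0.014],10]
  ]
}}

```text
clock: 3.42
tcp_pos: [0.4712, -0.1408, 0.0102]
orientation: [-0.0, 0.742, 0.67, 0.0]
wrist_force: [0.2, 0.8, -0.8]
finger_gap: 0.018
grip_force: 80.0
```

```bash
cat >> h.py <<'E'
def st():
    s=telemetry.get_state();d=s["tcp_pos"][:2]-O;q=s["orientation"];F=s["wrist_force"]
    x=R.from_quat([q[1],q[2],q[3],q[0]]).apply([1,0,0])
    print("depth %.1f left %.1f z %.1f yaw %.2f | Fpush %.1f Fleft %.1f Fz %.1f grip %.0f gap %.1f t %.2f"%(d@U*1e3,d@L*1e3,s["tcp_pos"][2]*1e3,deg(x),-F[:2]@U,F[:2]@L,F[2],s["grip_force"],s["finger_gap"]*1e3,s["clock"]))
E
python3 - <<'E'
from h import *
import cv2
st()
cv2.imwrite("pics/t3.png",cv2.resize(imaging.read_camera("top")[170:330,190:390,::-1],None,fx=4,fy=4,interpolation=cv2.INTER_CUBIC))
st()
E
```

```text
depth -314.7 left 1.5 z 10.2 yaw 84.17 | Fpush -0.9 Fleft -0.1 Fz -0.8 grip 80 gap 18.0 t 3.42
depth -315.1 left 1.4 z 10.2 yaw 84.17 | Fpush -0.2 Fleft 0.2 Fz -1.9 grip 80 gap 18.0 t 3.47
```

View pics/t3.png

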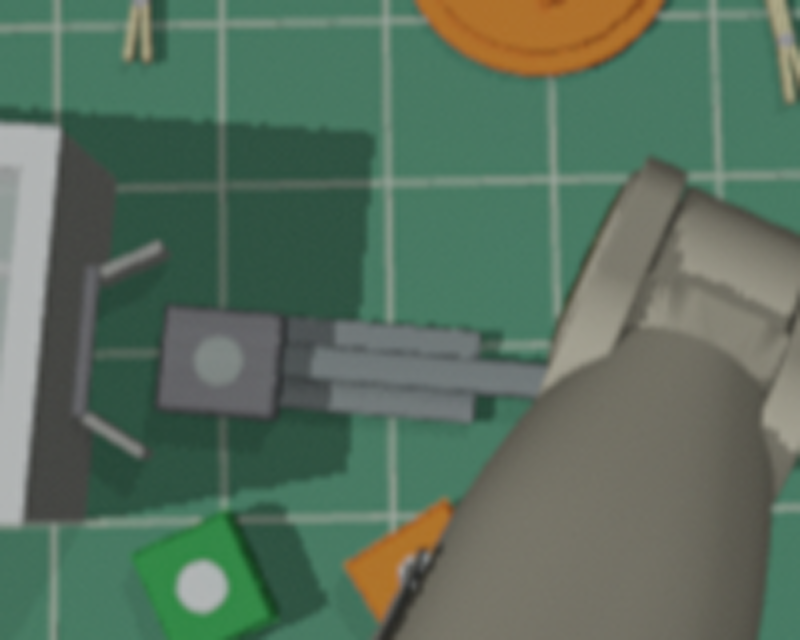

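The box is now flush with the scraper: disc at (218,360), rear edge at (278,366). I'll measure its offset and yaw.

Run:
```python
from h import *
c=lambda u,v,z:ray("top",crop((u,v),(190,170),4),z)
cf=lambda p:np.round([(p-O)@U*1e3,(p-O)@L*1e3],1)
print("box",cf(c(218,360,.034)),deg(c(168,305,.03)-c(285,315,.03)),deg(c(160,407,.03)-c(272,417,.03)),deg(c(168,305,.03)-c(160,407,.03))+90)
print("spine",cf(c(284,360,.026)),cf(c(545,378,.026)),deg(c(284,360,.026)-c(545,378,.026)))
print("blade",deg(c(285,318,.014)-c(480,332,.014)),deg(c(280,405,.014)-c(472,421,.014)))
```

```text
box [-73.6   3.5] 83.86170531762147 83.64726203901381 85.4734283004123
spine [-110.9    0.3] [-263.7    0.5] 84.80305376211508
blade 84.6429074842582 83.9845608432033
```

Request:
{"op": "step_arm", "data": {
  "moves": [
    [[7,0.5,0],[0,0,0],10],
    [[14,1,0],[0,0,0],10],
    [[21,1.5,0],[0,0,0],10],
    [[28,1.5,0],[0,0,0],10],
    [[35,1.5,0],[0,0,0],10],
    [[42,1.5,0],[0,0,0],10],
    [[49,1.5,0],[0,0,0],10],
    [[55,1.5,0],[0,0,0],10]
  ]
}}

```text
clock: 4.13
tcp_pos: [0.4786, -0.0869, 0.0103]
orientation: [0.0, 0.742, 0.67, -0.0]
wrist_force: [-0.3, -3.1, -1.5]
finger_gap: 0.0178
grip_force: 80.0
```

```bash
python3 -c "
from h import *
st()"
```

```text
depth -260.4 left -1.0 z 10.3 yaw 84.12 | Fpush 3.1 Fleft 0.0 Fz -1.5 grip 80 gap 17.8 t 4.13
```

Request:
{"op": "step_arm", "data": {
  "moves": [
    [[7,0,0],[0,0,0],10],
    [[14,-0.2,0],[0,0,0],10],
    [[21,-0.3,0],[0,0,0],10],
    [[28,-0.4,0],[0,0,0],10],
    [[35,-0.5,0],[0,0,0],10],
    [[42,-0.6,0],[0,0,0],10],
    [[48,-0.7,0],[0,0,0],10],
    [[54,-0.7,0],[0,0,0],10]
  ]
}}

```text
clock: 4.8
tcp_pos: [0.4833, -0.0331, 0.0102]
orientation: [-0.0, 0.743, 0.67, -0.0]
wrist_force: [-0.5, -3.0, -2.1]
finger_gap: 0.0177
grip_force: 80.0
```

Run:
```python
from h import *
import cv2
st()
a=imaging.read_camera("top")[170:330,70:270,::-1]
cv2.imwrite("pics/t4.png",cv2.resize(a,None,fx=4,fy=3.7,interpolation=cv2.INTER_CUBIC))
st()
```

```text
depth -206.3 left -0.9 z 10.2 yaw 84.11 | Fpush 3.0 Fleft 0.2 Fz -2.1 grip 80 gap 17.7 t 4.80
depth -205.4 left -0.8 z 10.2 yaw 84.15 | Fpush -0.1 Fleft -1.1 Fz -1.1 grip 80 gap 18.0 t 4.85
```

View pics/t4.png

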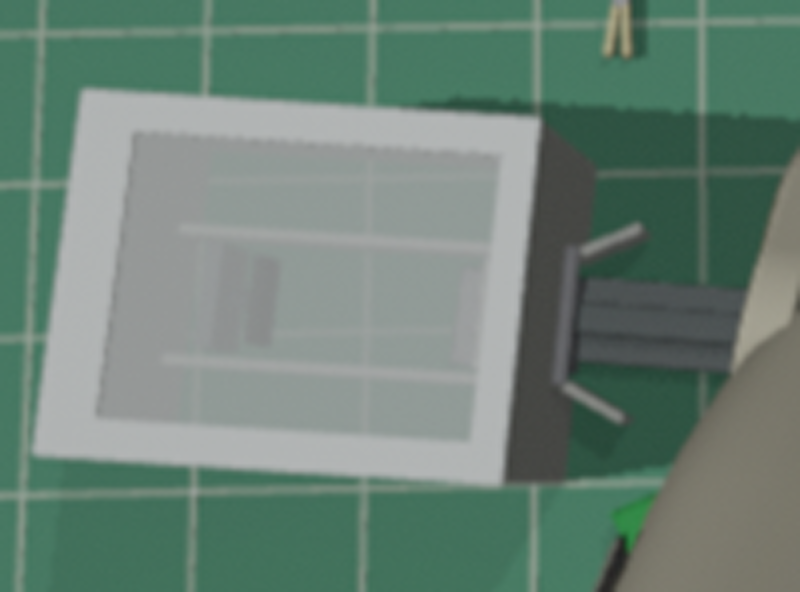

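The box and the raised flap are inside the gate (their pale edge is at crop (470,315)), and the buffer face is near (277,300). The scraper is centred in the gate.

Request:
{"op": "step_arm", "data": {
  "moves": [
    [[6,0,0],[0,0,0],10],
    [[13,-0.2,0],[0,0,0],10],
    [[20,-0.3,0],[0,0,0],10],
    [[27,-0.3,0],[0,0,0],10],
    [[34,-0.4,0],[0,0,0],10],
    [[41,-0.5,0],[0,0,0],10],
    [[47,-0.6,0],[0,0,0],10],
    [[52,-0.6,0],[0,0,0],10]
  ]
}}

```text
clock: 5.52
tcp_pos: [0.4881, 0.0187, 0.0103]
orientation: [-0.0, 0.742, 0.67, -0.0]
wrist_force: [0.4, -2.7, -0.6]
finger_gap: 0.0181
grip_force: 80.1
```

Request:
{"op": "step_arm", "data": {
  "moves": [
    [[3,0,0],[0,0,0],10],
    [[6,0,0],[0,0,0],10],
    [[9,-0.1,0],[0,0,0],10],
    [[12,-0.1,0],[0,0,0],10],
    [[15,-0.2,0],[0,0,0],10],
    [[18,-0.2,0],[0,0,0],10],
    [[21,-0.3,0],[0,0,0],10],
    [[24,-0.3,0],[0,0,0],10]
  ]
}}

```text
clock: 6.18
tcp_pos: [0.4903, 0.0421, 0.0103]
orientation: [0.0, 0.743, 0.67, -0.0]
wrist_force: [-0.9, -3.8, -0.3]
finger_gap: 0.018
grip_force: 80.0
```

```bash
python3 -c "
from h import *
st()"
```

```text
depth -130.9 left -1.2 z 10.3 yaw 84.09 | Fpush 3.9 Fleft 0.6 Fz -0.3 grip 80 gap 18.0 t 6.18
```

Request:
{"op": "step_arm", "data": {
  "moves": [
    [[2,0,0],[0,0,0],10],
    [[4,0,0],[0,0,0],10],
    [[6,-0.1,0],[0,0,0],10],
    [[8,-0.1,0],[0,0,0],10],
    [[10,-0.1,0],[0,0,0],10],
    [[12,-0.2,0],[0,0,0],10],
    [[14,-0.2,0],[0,0,0],10],
    [[16,-0.2,0],[0,0,0],10]
  ]
}}

```text
clock: 6.85
tcp_pos: [0.4917, 0.058, 0.0103]
orientation: [-0.0, 0.743, 0.67, -0.0]
wrist_force: [0.5, -3.0, -1.8]
finger_gap: 0.0181
grip_force: 80.0
```

```bash
python3 -c "
from h import *
st()"
```

```text
depth -114.9 left -1.2 z 10.3 yaw 84.10 | Fpush 2.9 Fleft -0.8 Fz -1.8 grip 80 gap 18.1 t 6.85
```

Request:
{"op": "step_arm", "data": {
  "moves": [
    [[1,0,0],[0,0,0],10],
    [[2,0,0],[0,0,0],10],
    [[3,0,0],[0,0,0],10],
    [[4,0,0],[0,0,0],10],
    [[5,-0.1,0],[0,0,0],10],
    [[5,-0.1,0],[0,0,0],10]
  ]
}}

```text
clock: 7.35
tcp_pos: [0.4922, 0.063, 0.0103]
orientation: [-0.0, 0.743, 0.67, 0.0]
wrist_force: [0.1, -1.3, -0.5]
finger_gap: 0.0179
grip_force: 80.0
```

Request:
{"op": "step_arm", "data": {
  "moves": [
    [[1,0,0],[0,0,0],10],
    [[2,0,0],[0,0,0],10],
    [[3,0,0],[0,0,0],10],
    [[3,0,0],[0,0,0],10]
  ]
}}

```text
clock: 7.68
tcp_pos: [0.4925, 0.0659, 0.0103]
orientation: [-0.0, 0.743, 0.67, 0.0]
wrist_force: [0.3, -2.3, -1.5]
finger_gap: 0.0176
grip_force: 80.0
```

Request:
{"op": "step_arm", "data": {
  "moves": [
    [[1,0,0],[0,0,0],10],
    [[2,0,0],[0,0,0],10],
    [[2,0,0],[0,0,0],10]
  ]
}}

```text
clock: 7.93
tcp_pos: [0.4927, 0.0679, 0.0103]
orientation: [-0.0, 0.743, 0.67, 0.0]
wrist_force: [0.0, -1.5, -1.7]
finger_gap: 0.0181
grip_force: 80.0
```

Request:
{"op": "step_arm", "data": {
  "moves": [
    [[1,0,0],[0,0,0],10],
    [[2,0,0],[0,0,0],10],
    [[2,0,0],[0,0,0],10]
  ]
}}

```text
clock: 8.18
tcp_pos: [0.4929, 0.0699, 0.0103]
orientation: [-0.0, 0.743, 0.67, 0.0]
wrist_force: [1.1, -1.7, -0.7]
finger_gap: 0.0177
grip_force: 80.0
```

Request:
{"op": "step_arm", "data": {
  "moves": [
    [[1,0,0],[0,0,0],10],
    [[2,0,0],[0,0,0],10],
    [[2,0,0],[0,0,0],10]
  ]
}}

```text
clock: 8.43
tcp_pos: [0.4932, 0.0719, 0.0103]
orientation: [0.0, 0.743, 0.67, 0.0]
wrist_force: [-0.7, -2.4, -1.9]
finger_gap: 0.0182
grip_force: 80.0
```

Request:
{"op": "step_arm", "data": {
  "moves": [
    [[1,0,0],[0,0,0],10],
    [[2,0,0],[0,0,0],10],
    [[2,0,0],[0,0,0],10]
  ]
}}

```text
clock: 8.68
tcp_pos: [0.4933, 0.0739, 0.0103]
orientation: [-0.0, 0.743, 0.67, 0.0]
wrist_force: [-0.1, -1.4, -1.0]
finger_gap: 0.018
grip_force: 80.0
```

Request:
{"op": "step_arm", "data": {
  "moves": [
    [[1,0,0],[0,0,0],10],
    [[2,0,0],[0,0,0],10],
    [[2,0,0],[0,0,0],10]
  ]
}}

```text
clock: 8.93
tcp_pos: [0.4935, 0.0759, 0.0103]
orientation: [-0.0, 0.743, 0.67, 0.0]
wrist_force: [0.2, -2.3, -2.1]
finger_gap: 0.018
grip_force: 80.0
```

Request:
{"op": "step_arm", "data": {
  "moves": [
    [[1,0,0],[0,0,0],10],
    [[2,0,0],[0,0,0],10],
    [[2,0,0],[0,0,0],10]
  ]
}}

```text
clock: 9.18
tcp_pos: [0.4938, 0.0779, 0.0103]
orientation: [-0.0, 0.743, 0.67, 0.0]
wrist_force: [-0.6, -2.0, -2.0]
finger_gap: 0.018
grip_force: 80.0
```

Request:
{"op": "step_arm", "data": {
  "moves": [
    [[1,0,0],[0,0,0],10],
    [[2,0,0],[0,0,0],10],
    [[2,0,0],[0,0,0],10]
  ]
}}

```text
clock: 9.43
tcp_pos: [0.4939, 0.0793, 0.0103]
orientation: [0.0, 0.743, 0.67, -0.0]
wrist_force: [-0.9, -4.5, -2.0]
finger_gap: 0.018
grip_force: 80.0
```

Contact felt: the force is rising and the TCP is lagging. Next I press in 1 mm steps.

Request:
{"op": "step_arm", "data": {
  "moves": [
    [[0.5,0,0],[0,0,0],10],
    [[1,0,0],[0,0,0],10],
    [[1,0,0],[0,0,0],10]
  ]
}}

```text
clock: 9.68
tcp_pos: [0.494, 0.0799, 0.0103]
orientation: [0.001, 0.743, 0.67, -0.001]
wrist_force: [-0.4, -5.9, -2.0]
finger_gap: 0.0182
grip_force: 80.1
```

Request:
{"op": "step_arm", "data": {
  "moves": [
    [[0.5,0,0],[0,0,0],10],
    [[1,0,0],[0,0,0],10],
    [[1.5,0,0],[0,0,0],10],
    [[1.5,0,0],[0,0,0],10]
  ]
}}

```text
clock: 10.02
tcp_pos: [0.4942, 0.0807, 0.0103]
orientation: [0.001, 0.743, 0.669, -0.001]
wrist_force: [-0.4, -9.0, -1.2]
finger_gap: 0.0181
grip_force: 80.1
```

Request:
{"op": "step_arm", "data": {
  "moves": [
    [[0.5,0,0],[0,0,0],10],
    [[1.2,0,0],[0,0,0],10],
    [[1.2,0,0],[0,0,0],10],
    [[1.2,0,0],[0,0,0],10]
  ]
}}

```text
clock: 10.35
tcp_pos: [0.4943, 0.0814, 0.0104]
orientation: [0.002, 0.743, 0.669, -0.001]
wrist_force: [-1.5, -10.5, -0.6]
finger_gap: 0.0179
grip_force: 80.1
```

Request:
{"op": "step_arm", "data": {
  "moves": [
    [[0,0,0],[0,0,0],10],
    [[0,0,0],[0,0,0],10],
    [[0,0,0],[0,0,0],10],
    [[0,0,0],[0,0,0],10]
  ]
}}

```text
clock: 10.68
tcp_pos: [0.4943, 0.0814, 0.0104]
orientation: [0.002, 0.743, 0.669, -0.001]
wrist_force: [-0.5, -11.4, -0.5]
finger_gap: 0.0178
grip_force: 80.1
```

Request:
{"op": "step_arm", "data": {
  "moves": [
    [[0,0,0],[0,0,0],10],
    [[0,0,0],[0,0,0],10],
    [[0,0,0],[0,0,0],10],
    [[0,0,0],[0,0,0],10],
    [[0,0,0],[0,0,0],10],
    [[0,0,0],[0,0,0],10]
  ]
}}

```text
clock: 11.18
tcp_pos: [0.4943, 0.0814, 0.0104]
orientation: [0.002, 0.743, 0.669, -0.001]
wrist_force: [-0.9, -10.1, -0.8]
finger_gap: 0.0179
grip_force: 80.1
```

Request:
{"op": "step_arm", "data": {
  "moves": [
    [[-2,0,0],[0,0,0],10],
    [[-6,0,0],[0,0,0],10],
    [[-10,0,0],[0,0,0],10],
    [[-15,0.2,0],[0,0,0],10],
    [[-20,0.2,0],[0,0,0],10],
    [[-26,0.3,0],[0,0,0],10],
    [[-32,0.3,0],[0,0,0],10],
    [[-38,0.4,0],[0,0,0],10]
  ]
}}

```text
clock: 11.85
tcp_pos: [0.4907, 0.045, 0.0103]
orientation: [-0.0, 0.743, 0.67, -0.0]
wrist_force: [0.4, 0.5, -1.9]
finger_gap: 0.0181
grip_force: 79.8
```

```bash
python3 -c "
from h import *
st()"
```

```text
depth -127.9 left -1.2 z 10.3 yaw 84.10 | Fpush -0.5 Fleft -0.4 Fz -1.9 grip 80 gap 18.1 t 11.85
```

Request:
{"op": "step_arm", "data": {
  "moves": [
    [[-8,0.1,0],[0,0,0],10],
    [[-16,0.2,0],[0,0,0],10],
    [[-24,0.3,0],[0,0,0],10],
    [[-32,0.4,0],[0,0,0],10],
    [[-41,0.5,0],[0,0,0],10],
    [[-50,0.6,0],[0,0,0],10],
    [[-59,0.7,0],[0,0,0],10],
    [[-68,0.8,0],[0,0,0],10]
  ]
}}

```text
clock: 12.52
tcp_pos: [0.4847, -0.0233, 0.0105]
orientation: [0.0, 0.743, 0.67, 0.0]
wrist_force: [0.5, -1.3, -1.1]
finger_gap: 0.0179
grip_force: 80.0
```

Request:
{"op": "step_arm", "data": {
  "moves": [
    [[-9,0,0],[0,0,0],10],
    [[-18,0.2,0],[0,0,0],10],
    [[-28,0.3,0],[0,0,0],10],
    [[-40,0.5,0],[0,0,0],10],
    [[-55,0.7,0],[0,0,0],10],
    [[-70,0.9,0],[0,0,0],10],
    [[-85,1,0],[0,0,0],10],
    [[-100,1.2,0],[0,0,0],10]
  ]
}}

```text
clock: 13.18
tcp_pos: [0.4754, -0.1232, 0.0104]
orientation: [0.0, 0.743, 0.67, 0.0]
wrist_force: [0.5, -0.1, -0.9]
finger_gap: 0.0177
grip_force: 80.0
```

Request:
{"op": "step_arm", "data": {
  "moves": [
    [[-15,0,0],[0,0,0],10],
    [[-30,0.3,0],[0,0,0],10],
    [[-40,0.5,0],[0,0,0],10],
    [[-44,0.5,0],[0,0,0],10],
    [[-44,0.5,1],[0,0,0],10],
    [[-44,0.5,2],[0,0,0],10],
    [[-44,0.5,3],[0,0,0],10],
    [[-44,0.5,3],[0,0,0],10]
  ]
}}

```text
clock: 13.85
tcp_pos: [0.4713, -0.1652, 0.0077]
orientation: [0.0, 0.742, 0.67, -0.0]
wrist_force: [-2.1, -1.2, 4.2]
finger_gap: 0.018
grip_force: 80.6
```

Run:
```python
from h import *
import cv2
st()
a=imaging.read_camera("top")[175:335,70:370,::-1];b=imaging.read_camera("scene")[110:290,150:450,::-1]
cv2.imwrite("pics/e1.png",cv2.resize(np.vstack([a,b]),None,fx=1.75,fy=1.75,interpolation=cv2.INTER_CUBIC))
st()
```

```text
depth -339.0 left -0.8 z 7.7 yaw 84.14 | Fpush 1.4 Fleft 2.0 Fz 4.2 grip 81 gap 18.0 t 13.85
depth -339.0 left -0.8 z 7.7 yaw 84.15 | Fpush 1.5 Fleft 2.1 Fz 5.9 grip 81 gap 18.0 t 13.95
```

View pics/e1.png

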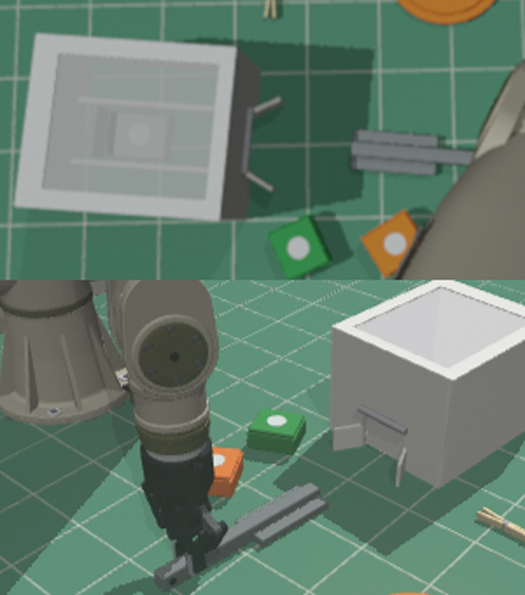

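The top view shows the box in the channel against the buffer, disc at (140,135). The flap hangs shut (scene view near (385,435)) and the scraper lies flat outside. Now I release, rise and hand in.

Request:
{"op": "step_arm", "data": {
  "moves": [
    [[0,0,-2],[0,0,0],22],
    [[0,0,-2],[0,0,0],40],
    [[0,0,-2],[0,0,0],40],
    [[0,0,-2],[0,0,0],40],
    [[0,0,-8],[0,0,0],40],
    [[0,0,-30],[0,0,0],40],
    [[0,0,-60],[0,0,0],40],
    [[0,0,-100],[0,0,0],40]
  ]
}}

```text
clock: 14.62
tcp_pos: [0.4695, -0.1645, 0.1064]
orientation: [-0.003, 0.743, 0.67, -0.001]
wrist_force: [1.2, 1.1, -0.4]
finger_gap: 0.0399
grip_force: 0.0
```

Request:
{"op": "step_arm", "data": {
  "moves": [
    [[0,0,-20],[0,0,0],40],
    [[0,0,-30],[0,0,0],40],
    [[0,0,-30],[0,0,0],40],
    [[0,0,-30],[0,0,0],40],
    [[0,0,-30],[0,0,0],40],
    [[0,0,-30],[0,0,0],40]
  ]
}}

```text
clock: 15.12
tcp_pos: [0.4702, -0.1649, 0.1353]
orientation: [-0.002, 0.743, 0.67, -0.001]
wrist_force: [-0.3, 0.1, -0.0]
finger_gap: 0.04
grip_force: 0.0
```

Run:
```python
from h import *
import cv2
st()
a=imaging.read_camera("scene")[:,:,::-1].astype(int)
# scraper unchanged on ledge after release? compare with view before release, blade region
b=cv2.imread("pics/e1.png")[280:,:].astype(np.uint8)
c=cv2.resize(a[110:290,150:450].astype(np.uint8),(525,315),interpolation=cv2.INTER_CUBIC)[:b.shape[0]]
d=np.abs(c.astype(int)-b[:c.shape[0]].astype(int))
print("blade diff",d[200:250,240:330].mean(),"gate",d[110:200,320:420].mean())
```

```text
depth -338.8 left 0.2 z 135.3 yaw 84.10 | Fpush -0.1 Fleft 0.3 Fz -0.0 grip 0 gap 40.0 t 15.12
blade diff 1.1755555555555555 gate 1.2362962962962962
```

```bash
python3 -c "
from workcell import env
print(env.hand_in())"
```

```text
the job is handed in; nothing more can be done
None
```

The soap box is in the cupboard, pressed on the buffer at about 10–11 N wrist force (roughly 8–9 N on the buffer) for over half a second; the flap is shut, the scraper lies flat on the ledge outside, and the job was handed in at about 15 s.

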